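Fit the carousel of the sample changer

ROBOT

A 6-joint arm with a two-finger parallel gripper is mounted at the origin on a cart in front of the work surface, level with it; the furniture and walls round the work are solid. World frame = base frame: x ahead of the robot, y to its left, z up, the work surface at z = 0. Lengths are in mm, angles in rad, forces in N, time in s.
With the tool pointing down it reaches from about 375 to 900 mm from the base axis. Payload 3.1 kg.
Tool frame: the origin (TCP) lies at the very end of the fingers, on their centre line; the grasp point (between the pads) lies 19 mm behind it; y points along the fingers, x is the direction in which the jaws open and shut, and the axes are right-handed (so a half turn about y gives the same grasp; the last joint's range is limited). The gripper opens to 87 mm and grips with 3 to 60 N. Pads are 19 mm wide; open, the fingers measure 117 mm over their backs; the gripper's body (75 mm by 190 mm) begins 51 mm behind the grasp point.
Start: joints at [1.036, 0.527, 1.433, -0, 1.181, -0.178], TCP at [217.671, 585.846, 222.548] pointing down, gripper open.
Joint ranges: [-3.08, 3.08], [-0.75, 2.2], [0.22, 2.44], [-1.43, 4.57], [0, 2.65], [-2.85, 2.85]. Speed limits (rad/s): [2.79, 2.79, 3.14, 3.14, 3.14, 3.14].

INTERFACE

Orientations are given as a 3x3 rotation matrix whose columns are the frame's x, y, z axes.
In Python, from cell import ctrl, imaging, order gives the robot as it stands.
- The arm moves only by the tool arm_command, never from a script. Its argument "commands" is a list of rows, each a list of 3 entries, a list of its own where there are three numbers: the gripper's target within -1 to 1 (shut at 1, half-way at 0, fully open at -1), then the shift along the tool's x, y, z in m, then the turn, a rotation vector about the tool's x, y, z in degrees. A call has 1 to 8 rows; each row is the pose to reach, as a shift and turn from the pose commanded when the call began, along the tool's axes at that moment; what a row does not reach only later rows make up. A row lasts 1/8 s, in which the tool goes at most 62.5 mm and 10.7 degrees, less where a joint would pass 70% of its speed; a pose out of reach is approached as far as the arm can. A call with a gripper value outside its range is refused whole. The fingers move at their own pace and stop on an object; the grip force is fixed at half the most. Time passes only in rows, so rows that repeat a pose let the fingers close. It gives the time, the measured TCP pose, the force and the opening at its end, in the units of the state.
- ctrl.state(): the state, without advancing time (a new reading comes with each control period).
- imaging.snapshot(name): name is "scene" or "top" or "wrist"; returns a dict with "img" (400x640x3 uint8, red, green, blue), "depth" (400x640 float32, mm along the optical axis (not along the pixel's ray), 0 where there is no reading), "fov_y" (degrees; the focal length in pixels is half the picture's height over the tangent of half this angle, whatever the lens; pixels are square), "cx", "cy" (the principal point, pixels), "T" (4x4, takes a point from camera to world coordinates). Camera axes: x right, y up, looking along -z (the intrinsics and any distortion apply to the point x, -y, -z); pixel columns grow to the right and rows downward; lengths in mm; the calibration is good to about 2 mm. A picture is of the moment at which its call begins.
- order.finish_job(): hands the job in, once; it reports no verdict.
The state is a dict: "t": time; "q": joint angles; "qd": joint speeds; "tau": joint torques, N m; "tool_pos": TCP position; "eef_rot": TCP orientation; "wrist_force": force on the tool from outside, world axes, zero at the start; "wrist_torque": the same for the moment, N m; "finger_gap": finger opening in mm.
Only numpy, scipy, OpenCV 4.12 (cv2) and the standard library are available. Lean on these libraries where they do the work, as an engineer would, in place of code of your own. Each camera call takes 0.05 s, during which the arm holds its last target. There are 200 camera calls.

TASK

Fit the loose carousel onto the sample changer's toothed hub: turn it until its teeth mesh with the hub's, then push it fully home past the two spring catches. Then, with the carousel home, turn it clockwise (seen from above) until the hub meets its stop, and let go. Leave everything else on the worktop where it is.

Things in the scene. Friction and masses are not known exactly. Their poses are not given: they have to be found in the camera images.
- changer: drive unit of a bench sample changer, fixed to the worktop: flat white and grey housing 150 (x) x 160 (y) x 40 mm tall, dark display window on its front (-x) face, toothed hub on top, two catch posts beside the hub. Origin: centre of its underside, straight below the hub's axis
- hub_seat (a point): centre of the flat floor between the hub's teeth, on the axis, 46 mm above the worktop; turns with the hub, z up. The aluminium hub, 62 mm across, has six upright teeth on this floor, each 6.5 mm wide, 13 mm tall, lying radially 16 to 29 mm off the axis at 0, 60, 120 ... degrees from this point's x axis. A thin pointer at its foot sticks out along +x, 61 mm from the axis
- pilot_top (a point): top of the hub's upright steel pilot pin, on the axis: 14 mm across, 21 mm tall above the hub's floor (so 8 mm above the teeth), its top 4 mm tapered
- hub (a joint): angle of the hub, rad: 0 to 1.2, grows as it turns clockwise seen from above (the yaw of hub_seat falls), 1.2 at the clockwise stop, where the pointer meets the stop pin. Starts at 0 to 0.5. No spring; friction of 0.14 N m holds it, so a light rub on unmeshed teeth does not turn it; the meshed carousel does
- catch_nose_l (a point): tip of the round spring-loaded steel nose (8 mm across) of the left catch, 42.5 mm from the hub's axis along the changer's +y; it points at the axis and gives way outward. Its post behind it stands 56 to 71 mm off the axis, 20 mm wide, top 87 mm above the worktop
- catch_nose_r (a point): tip of the round spring-loaded steel nose (8 mm across) of the right catch, 42.5 mm from the hub's axis along the changer's -y; it points at the axis and gives way outward. Its post behind it stands 56 to 71 mm off the axis, 20 mm wide, top 87 mm above the worktop
- carousel: loose aluminium carousel, 90 mm across, 56.5 mm tall, 0.2 to 0.3 kg, standing on its teeth. Origin: on its axis at the tooth tips, z up. Six teeth point down, z 0 to 14 mm, 6.5 mm wide, radially 16 to 29 mm off the axis at 0, 60, 120 ... degrees from its x axis. It meshes when its x axis is 30 degrees (plus any multiple of 60) from that of hub_seat, with about 6 degrees of play either way
- disc (a point): centre of the carousel's 90 mm disc, 24.5 mm above its origin (disc z 22 to 27 mm, edge chamfered, black vial pockets on top at 30, 90 ... degrees from the x axis). Below it a collar 58 mm across, z 14 to 22, with a 17 mm bore for the pilot pin. Unmeshed, the carousel's origin stops 13 mm above hub_seat
- bar_grip (a point): middle of the black bar grip on the carousel: 46 mm long along its x (so above two opposite teeth), 14 mm thick in y, from z 27 to 56.5 mm. Meshed, the carousel sinks freely about 4 mm, then meets the catch noses; a downward push of roughly 6 to 10 N snaps it past them. Home, its origin is at hub_seat, the noses stand over the disc's edge, and it still turns with the hub
- brass_weight: bystander, leave alone: small brass knob weight, 24 mm across, 37 mm tall; origin: centre of its underside
- jar_small: bystander, leave alone: small screw-lid plastic jar, 37 mm across, 45 mm tall; origin: centre of its underside
- jar_white: bystander, leave alone: white screw-lid jar, 49 mm across, 57 mm tall; origin: centre of its underside
- timer: bystander, leave alone: digital bench timer, 44 x 66 x 52 mm; origin: centre of its underside
- weigh_boats: bystander, leave alone: stack of square weighing boats, 75 x 76 x 28 mm; origin: centre of its underside
- calculator: bystander, leave alone: pocket calculator, 114 x 68 x 13 mm; origin: centre of its underside
- scoop: bystander, leave alone: steel sample scoop, 143 mm long, 28 mm tall; origin: centre of its underside
There are look-alikes about, which are no part of the job. What is shaped like the carousel but purple is not meant.

How it is judged:
By the outcome, as a careful person would: the job done as asked, in the order asked, and still so for the second after the job is handed in, with the robot touching nothing.
It also fails if it takes over 42 s, if anything falls off the work surface, if the arm or the gripper's body presses on something with over 40 N, if the wrist force passes 120 N, or if a joint passes its speed limit or range.

## Working session

There is one attempt and no reset: what is moved stays moved. The work goes in short steps, Python scripts to look and compute and a tool call to move; the robot and the scene stay as the last step left them, time stands still between calls to the robot, and variables do not carry over. Pictures are saved under pics/ and viewed, on a budget of 10 in all, crops included, one or two more only if the job needs it, and the job is handed in when it is done.

Besides the shell and the picture viewer there is one more tool, called after "Call:" by a JSON object that holds its "api" and its "payload". arm_command: Moves the arm, as the interface text tells. Its arguments: {"type":"object","properties":{"commands":{"type":"array","items":{"type":"array"}}},"required":["commands"]}

```bash
ls; mkdir -p pics; python3 - <<'E'
from cell import ctrl, imaging
import cv2,numpy as np
for n in("top","scene"):
    s=imaging.snapshot(n); np.savez(f"pics/{n}0.npz",**s)
    cv2.imwrite(f"pics/{n}0.png",s["img"][...,::-1]); print(n,s["fov_y"],s["cx"],s["cy"],s["T"].round(3).tolist(),s.keys())
a=cv2.imread("pics/top0.png");cv2.imwrite("pics/top0b.png",cv2.resize(a,(800,500)))
s=ctrl.state();print(s["tool_pos"],s["eef_rot"],s["finger_gap"],s["t"])
E
```

```text
pics
top 46.39588209894474 326.60687702698965 202.29575325742562 [[0.007, 0.997, -0.078, 440.973], [-1.0, 0.006, -0.02, 51.692], [-0.019, 0.078, 0.997, 1382.972], [0.0, 0.0, 0.0, 1.0]] dict_keys(['img', 'depth', 'fov_y', 'cx', 'cy', 'T'])
scene 43.13496540415038 321.84493896862966 198.7736259019553 [[0.892, 0.347, -0.291, 159.936], [-0.453, 0.677, -0.58, -675.335], [-0.004, 0.649, 0.761, 1039.94], [0.0, 0.0, 0.0, 1.0]] dict_keys(['img', 'depth', 'fov_y', 'cx', 'cy', 'T'])
[217.34889331 585.28170848 221.67192961] [[ 3.48334141e-01 -9.80162107e-04 -9.37369919e-01]
 [ 9.37368472e-01 -1.68031481e-03  3.48335361e-01]
 [-1.91650168e-03 -9.99998108e-01  3.33462041e-04]] 87.41510585472734 0.1
```

View pics/top0.png

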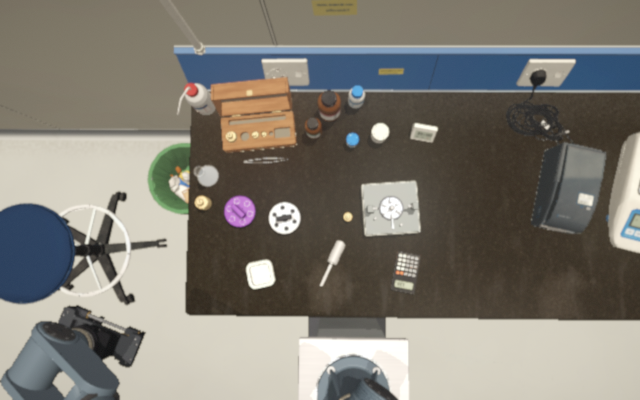

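View pics/scene0.png

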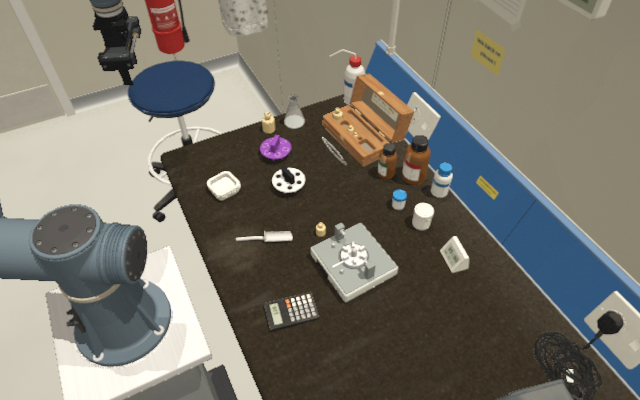

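Top view: the silver disc with black pockets at (285,218) is the wanted carousel. The purple look-alike is at (240,211), and the changer hub is at (391,208). I'll check a close crop and measure.

```bash
cat > h.py <<'E'
import numpy as np,cv2
def f(s): return 200/np.tan(np.radians(float(s["fov_y"]))/2)
def ray(s,u,v):
    return s["T"][:3,:3]@np.array([(u-s["cx"])/f(s),-(v-s["cy"])/f(s),-1.])
def onz(s,u,v,z):  # pixel -> world at height z
    d=ray(s,u,v);o=s["T"][:3,3];return o+d*(z-o[2])/d[2]
def proj(s,P):
    P=np.atleast_2d(P);c=(P-s["T"][:3,3])@s["T"][:3,:3]
    return np.c_[s["cx"]+f(s)*c[:,0]/-c[:,2],s["cy"]-f(s)*c[:,1]/-c[:,2]]
def world(s):
    v,u=np.mgrid[:400,:640];d=s["depth"]
    c=np.stack([(u-s["cx"])/f(s)*d,-(v-s["cy"])/f(s)*d,-d],-1)
    return c@s["T"][:3,:3].T+s["T"][:3,3]
E
python3 - <<'E'
from h import *
s=dict(np.load("pics/top0.npz"));W=world(s)
for n,u,v in(("car",285,218),("hub",391,208),("purple",240,211),("table",300,180)):print(n,W[v,u].round(1))
print("car z24 ",onz(s,284.5,218,27).round(1),"hub z50",onz(s,391,208,60).round(1))
a=s["img"][...,::-1]
c1=cv2.resize(a[195:240,262:307],(500,500),interpolation=cv2.INTER_CUBIC)
c2=cv2.resize(a[175:241,357:424],(500,500),interpolation=cv2.INTER_CUBIC)[:,:300*2]
o=np.hstack([c1,c2]);cv2.imwrite("pics/crop1.png",cv2.resize(o,(800,400)))
# bar grip points
m=(W[...,2]>45)&(W[...,2]<65);m[:, :265]=0;m[:,305:]=0;m[:195]=0;m[240:]=0
p=W[m];print("bar",len(p),p.mean(0));u,S,vt=np.linalg.svd(p[:,:2]-p[:,:2].mean(0));print(vt[0],S/np.sqrt(len(p)))
m=(W[...,2]>15)&(W[...,2]<65);m[:, :255]=0;m[:,315:]=0;m[:195]=0;m[240:]=0
p=W[m];print("disc",p.min(0),p.max(0))
E
```

```text
car [498.6 196.1  56.5]
hub [ 527.9 -103.2   72.9]
purple [517.8 325.1  57.3]
table [615.1 159.1  -1.2]
car z24  [499.9 200.8  27. ] hub z50 [ 528.8 -104.8   60. ]
bar 83 [500.14456283 201.73937466  55.28241486]
[-0.20090418  0.9796109 ] [13.41531593  4.19726412]
disc [456.26429972 158.36922957  17.79545298] [543.94397125 246.69207644  61.70306312]
```

View pics/crop1.png

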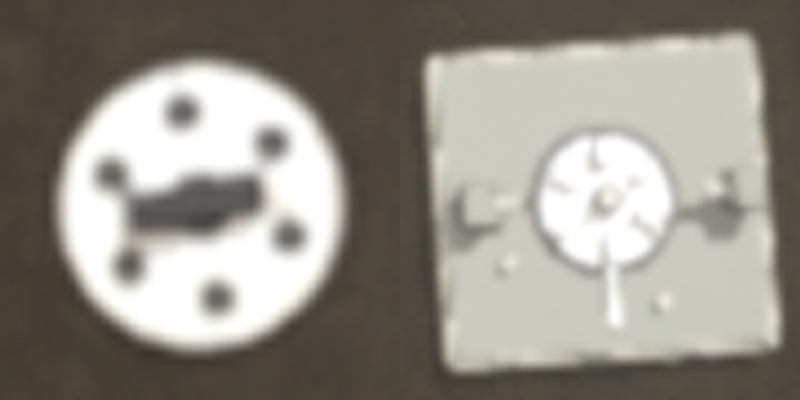

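The crop shows the silver carousel with its black bar grip nearly along y (x-axis yaw about 101.6°). On the hub the pointer aims at about -174° (image down), and the clockwise stop pin is at the lower left. Measured: carousel axis (500,201), bar top 56.5 mm and hub axis (529,-105), all consistent with the sizes given. Now I'll move above the carousel.

Call:
{"api": "arm_command", "payload": {"commands": [[-1,[-0.13,0.02,-0.2],[0,29,0]],[-1,[-0.262,0.04,-0.399],[0,58,0]],[-1,[-0.262,0.06,-0.399],[0,58,0]],[-1,[-0.262,0.06,-0.399],[0,58,0]],[-1,[-0.262,0.06,-0.399],[0,58,0]],[-1,[-0.262,0.06,-0.399],[0,58,0]],[-1,[-0.262,0.06,-0.399],[0,58,0]],[-1,[-0.262,0.06,-0.399],[0,58,0]]]}}

```text
t: 1.1
tool_pos: [501.7, 198.9, 162.0]
eef_rot: [[0.98, -0.0, -0.199], [0.199, -0.0, 0.98], [-0.0, -1.0, -0.0]]
wrist_force: [0.6, 0.5, 0.4]
finger_gap: 87.1
```

Call:
{"api": "arm_command", "payload": {"commands": [[-1,[0,0,0],[0,0,0]],[-1,[0,0,0],[0,0,0]]]}}

```text
t: 1.35
tool_pos: [499.6, 201.3, 162.2]
eef_rot: [[0.98, -0.002, -0.201], [0.201, 0.0, 0.98], [-0.002, -1.0, 0.0]]
wrist_force: [-0.3, -0.3, 0.2]
finger_gap: 86.6
```

```bash
cat > look.py <<'E'
import sys
from h import *
from cell import ctrl,imaging
def look(n,cam="wrist"):
    s=imaging.snapshot(cam);np.savez(f"pics/{n}.npz",**s);cv2.imwrite(f"pics/{n}.png",s["img"][...,::-1])
    st=ctrl.state();R=st["eef_rot"];print("t",st["t"],"tcp",st["tool_pos"].round(1),"yaw",np.degrees(np.arctan2(R[1,0],R[0,0])).round(2),"gap",round(st["finger_gap"],1),"F",np.round(st["wrist_force"],1),"M",np.round(st["wrist_torque"],2),"q",np.round(st["q"],2))
    return s
if __name__=="__main__": look(*sys.argv[1:])
E
python3 look.py w1; python3 -c "
import numpy as np;s=np.load('pics/w1.npz');print(s['T'].round(2),s['fov_y'],s['cx'],s['cy'])"
```

```text
t 1.4 tcp [499.4 201.9 162.4] yaw 11.65 gap 87.0 F [0.5 0.6 0.2] M [-0.08  0.06  0.03] q [ 0.18  0.49  1.71  0.    0.94 -0.03]
[[ 9.8000e-01 -1.9000e-01 -5.0000e-02  4.8420e+02]
 [ 2.0000e-01  9.4000e-01  2.8000e-01  2.8076e+02]
 [-0.0000e+00 -2.9000e-01  9.6000e-01  3.2365e+02]
 [ 0.0000e+00  0.0000e+00  0.0000e+00  1.0000e+00]] 66.81586500661446 321.3530675166651 195.50081186383665
```

View pics/w1.png

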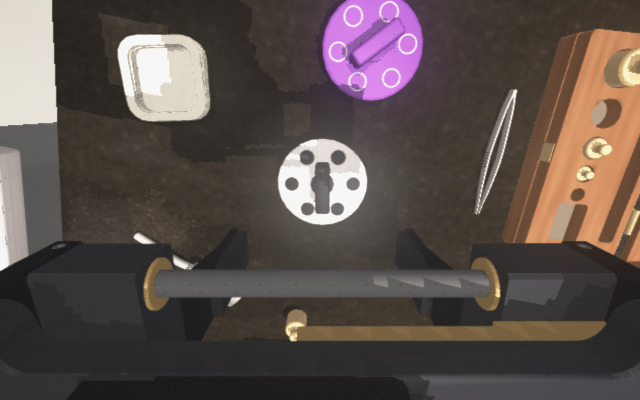

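The wrist view shows the silver carousel at (322,181) with its bar vertical in the picture, so the jaws lie across it. I'll compute the exact offset.

```bash
python3 - <<'E'
from h import *
s=dict(np.load("pics/w1.npz"));W=world(s)
g=s["img"].astype(int)
roi=np.zeros((400,640),bool);roi[130:235,270:375]=1
m=roi&(W[...,2]>15);print("z pct",np.percentile(W[m][:,2],[5,50,95]))
pts=np.argwhere(m)[:,::-1].astype(np.int32)
w=W[m&(W[...,2]<35)];(c,r)=cv2.minEnclosingCircle(w[:,:2].astype(np.float32));print("disc",c,r)
b=W[roi&(W[...,2]>50)];print("bar n",len(b),b.mean(0).round(1));rr=cv2.minAreaRect(b[:,:2].astype(np.float32));print(rr)
vt=np.linalg.svd(b[:,:2]-b[:,:2].mean(0))[2] if len(b)<3000 else None;print(np.degrees(np.arctan2(vt[0,1],vt[0,0])))
# pocket centroids
d=(roi&(g.sum(2)<200)&(abs(W[...,2]-25)<6)).astype(np.uint8)
n,l,st,ce=cv2.connectedComponentsWithStats(d)
for i in range(1,n):
    if 40<st[i,4]<300:p=onz(s,*ce[i],27);print(st[i,4],p.round(1),np.degrees(np.arctan2(p[1]-c[1],p[0]-c[0])).round(1))
E
```

```text
z pct [24.89505766 26.32871732 55.56654909]
disc (499.41217041015625, 205.42282104492188) 45.012210845947266
bar n 746 [498.3 210.8  69.2]
((493.5026550292969, 232.45474243164062), (13.293596267700195, 98.37257385253906), 11.860666275024414)
-78.62445333008678
```

```bash
python3 - <<'E'
from h import *
s=dict(np.load("pics/w1.npz"));W=world(s)
roi=np.zeros((400,640),bool);roi[130:235,270:375]=1
for z0,z1 in((50,60),(22,32)):
    b=W[roi&(W[...,2]>z0)&(W[...,2]<z1)];b=b[np.hypot(b[:,0]-499.5,b[:,1]-204)<50]
    print(len(b),b.mean(0).round(1),cv2.minAreaRect(b[:,:2].astype(np.float32)),cv2.minEnclosingCircle(b[:,:2].astype(np.float32)))
E
```

```text
707 [499.  206.9  55.1] ((499.02508544921875, 206.1595458984375), (13.293596267700195, 44.6348876953125), 11.860666275024414) ((499.015380859375, 205.98973083496094), 22.73232650756836)
5147 [498.9 208.3  26.2] ((499.7695007324219, 205.5046844482422), (88.71543884277344, 89.24105072021484), 8.72853946685791) ((499.41217041015625, 205.42282104492188), 45.012210845947266)
```

Call:
{"api": "arm_command", "payload": {"commands": [[0,[0,0.045,0.003],[0,0,0]],[0,[0,0.09,0.003],[0,0,0]],[0,[0,0.12,0.003],[0,0,0]],[0,[0,0.13,0.003],[0,0,0]],[0,[0,0.13,0.003],[0,0,0]],[1,[0,0.13,0.003],[0,0,0]],[1,[0,0.13,0.003],[0,0,0]],[1,[0,0.13,0.003],[0,0,0]]]}}

```text
t: 2.4
tool_pos: [500.3, 204.3, 33.4]
eef_rot: [[0.98, 0.002, -0.201], [0.201, 0.0, 0.98], [0.002, -1.0, -0.0]]
wrist_force: [0.7, -0.3, 0.5]
finger_gap: 21.2
```

Call:
{"api": "arm_command", "payload": {"commands": [[1,[0,0,0],[0,0,0]],[1,[0,0,0],[0,0,0]],[1,[0,0,0],[0,0,0]],[1,[0,-0.02,0],[0,0,0]],[1,[0,-0.05,0],[0,0,0]],[1,[0,-0.08,0],[0,0,0]],[1,[0,-0.12,0],[0,0,0]],[1,[0,-0.12,0],[0,0,0]]]}}

```text
t: 3.4
tool_pos: [501.7, 204.6, 154.7]
eef_rot: [[0.98, 0.006, -0.201], [0.201, 0.001, 0.98], [0.006, -1.0, -0.0]]
wrist_force: [0.4, 0.5, -3.1]
finger_gap: 13.9
```

```bash
cat > disc.py <<'E'
from h import *
# fit held carousel disc relative to TCP, by depth: points within height band of expected disc top
def fit(s,c0,ztop,R=52):
    W=world(s);m=(abs(W[...,2]-ztop)<6)&(np.hypot(W[...,0]-c0[0],W[...,1]-c0[1])<R)
    b=W[m];print("n",len(b),"zmed",np.median(b[:,2]).round(1));c,r=cv2.minEnclosingCircle(b[:,:2].astype(np.float32));print("disc",np.round(c,1),round(r,1));return W,b
E
python3 - <<'E'
from look import look
from disc import *
s=look("w2");fit(s,(499,204),146)
E
```

```text
t 3.45 tcp [500.1 204.2 152.9] yaw 11.61 gap 13.8 F [-0.  -0.  -3.6] M [-0.13  0.07  0.01] q [ 0.18  0.51  1.72 -0.    0.91 -0.02]
n 7556 zmed 147.7
disc [501.7 206.1] 45.0
```

View pics/w2.png

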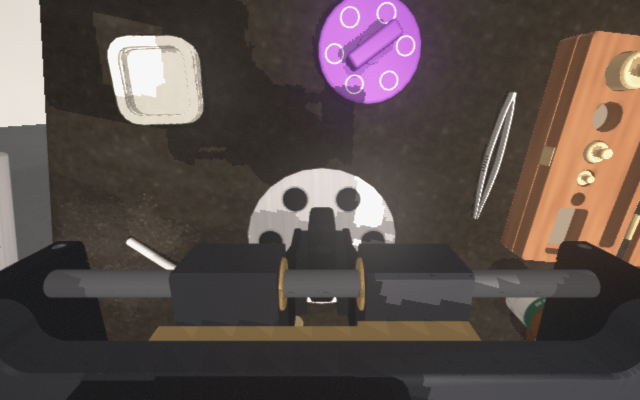

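The carousel is gripped and hanging level (gap 13.8), with its disc in the wrist view near (322,220). Next I'll go just past the hub so the wrist camera can see the hub beside the held disc.

Call:
{"api": "arm_command", "payload": {"commands": [[1,[-0.005,-0.02,-0.045],[0,1,0]],[1,[-0.011,-0.03,-0.1],[0,2,0]],[1,[-0.018,-0.03,-0.16],[0,3,0]],[1,[-0.024,-0.03,-0.22],[0,4,0]],[1,[-0.03,-0.03,-0.28],[0,5,0]],[1,[-0.037,-0.03,-0.34],[0,6,0]],[1,[-0.041,-0.03,-0.385],[0,6,0]],[1,[-0.043,-0.03,-0.399],[0,6,0]]]}}

```text
t: 4.45
tool_pos: [537.2, -197.9, 180.0]
eef_rot: [[0.996, -0.003, -0.094], [0.094, 0.001, 0.996], [-0.003, -1.0, 0.002]]
wrist_force: [0.1, 0.2, -3.6]
finger_gap: 13.9
```

Call:
{"api": "arm_command", "payload": {"commands": [[1,[0,0,0],[0,0,0]],[1,[0,0,0],[0,0,0]]]}}

```text
t: 4.7
tool_pos: [537.0, -193.2, 181.4]
eef_rot: [[0.995, -0.003, -0.099], [0.099, 0.002, 0.995], [-0.003, -1.0, 0.003]]
wrist_force: [-0.4, -1.0, -2.3]
finger_gap: 13.7
```

```bash
python3 - <<'E'
from look import look
from disc import *
s=look("w3");W,b=fit(s,(539,-194),175)
W=world(s);m=(W[...,2]>62)&(W[...,2]<72)&(np.hypot(W[...,0]-529,W[...,1]+105)<45)
E
```

```text
t 4.75 tcp [ 537.3 -193.1  181.8] yaw 5.71 gap 13.9 F [-0.1  0.3 -1.7] M [-0.09  0.02  0.07] q [-0.54  0.51  1.61  0.    1.03 -0.64]
n 7608 zmed 174.6
disc [ 536.9 -191.9] 45.1
```

View pics/w3.png

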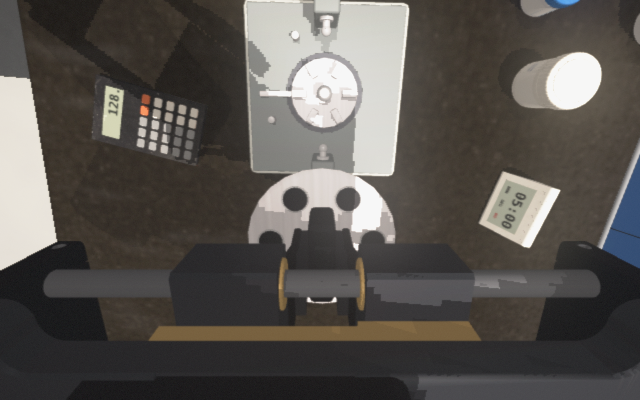

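The wrist view shows the hub with its pilot at (323,93), the pointer to the left at (262,94), the stop pins at (295,35) and (271,120), and the held disc near (322,220). I'll zoom in on the hub with rectified, calibrated overlays.

```bash
python3 - <<'E'
from h import *
s=dict(np.load("pics/w3.npz"))
p=onz(s,323,93,67);print("pilot",p.round(1)); W=world(s)
m=(W[...,2]>63)&(W[...,2]<72)&(np.hypot(W[...,0]-p[0],W[...,1]-p[1])<12);print("pilot depth",m.sum(),W[m].mean(0).round(1))
m=(W[...,2]>52)&(W[...,2]<63)&(np.hypot(W[...,0]-p[0],W[...,1]-p[1])<33);print("teeth",m.sum(),W[m].mean(0).round(1))
for zc in(87,):
  for sg in(1,-1):
    m=(abs(W[...,2]-zc)<5)&(np.hypot(W[...,0]-p[0],W[...,1]-p[1]-sg*63)<20);print("post",sg,m.sum(),np.median(W[m],0).round(1))
# rectified view at tooth-top height z=59, north = +x up, +y left; 5 px/mm
c=p[:2];k=5;N=600
q=np.array([[c[0]+60,c[1]+60,59],[c[0]+60,c[1]-60,59],[c[0]-60,c[1]-60,59],[c[0]-60,c[1]+60,59]])
H=cv2.getPerspectiveTransform(proj(s,q).astype(np.float32),np.float32([[0,0],[N,0],[N,N],[0,N]]))
o=cv2.warpPerspective(s["img"][...,::-1],H,(N,N),flags=cv2.INTER_CUBIC)
cv2.imwrite("pics/hub.png",o)
E
```

```text
pilot [ 529.1 -103.1   67. ]
pilot depth 166 [ 530.1 -102.6   65.4]
teeth 695 [ 530.2 -101.9   58.3]
post 1 388 [525.7 -43.   86.1]
post -1 186 [ 534.1 -161.4   85.9]
```

View pics/hub.png

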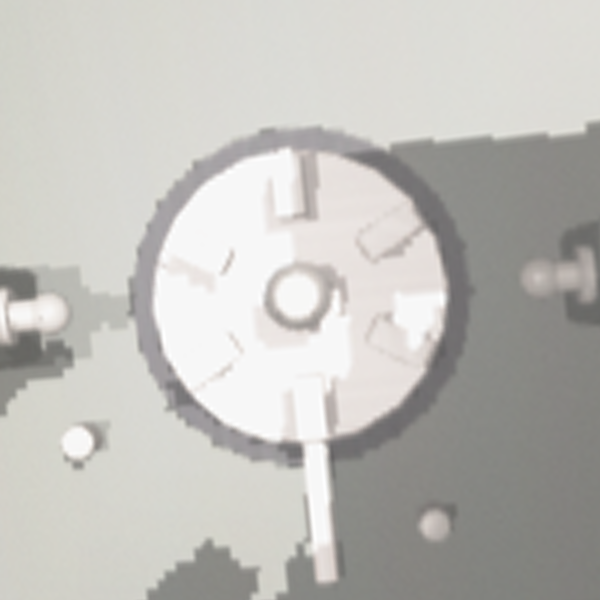

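Rectified view (up is +x): pilot (299,294), pointer and teeth line tilted 4.3°, noses at (55,312) and (540,278), clockwise stop pin (80,442). That puts the hub yaw at 184.3°, so the mesh tool yaw is 4.3°, and the turn to the stop is about 54°. Moving over the axis.

Call:
{"api": "arm_command", "payload": {"commands": [[1,[0,0,0.03],[0,1.4,0]],[1,[0.001,0,0.07],[0,1.4,0]],[1,[0.001,0.01,0.0895],[0,1.4,0]],[1,[0.001,0.035,0.0895],[0,1.4,0]],[1,[0.001,0.06,0.0895],[0,1.4,0]],[1,[0.001,0.06,0.0895],[0,1.4,0]],[1,[0.001,0.06,0.0895],[0,1.4,0]]]}}

```text
t: 5.62
tool_pos: [530.8, -106.1, 122.9]
eef_rot: [[0.997, 0.001, -0.074], [0.074, -0.0, 0.997], [0.001, -1.0, -0.001]]
wrist_force: [0.6, -0.0, -2.6]
finger_gap: 13.5
```

```bash
python3 - <<'E'
from look import look
from disc import *
look("x1","scene");look("x2","scene")
s=look("w4");W,b=fit(s,(529,-104),116)
for sg,c in((1,(525.7,-42)),(-1,(534,-161))):
    m=(abs(W[...,2]-86)<5)&(np.hypot(W[...,0]-c[0],W[...,1]-c[1])<20);print(sg,m.sum())
a=cv2.imread("pics/x2.png");cv2.imwrite("pics/x2c.png",cv2.resize(a[200:310,290:420],None,fx=5,fy=5,interpolation=cv2.INTER_CUBIC))
E
```

```text
t 5.675 tcp [ 531.  -106.3  123.3] yaw 4.24 gap 13.9 F [-0.1 -0.7 -2.7] M [-0.02  0.08 -0.  ] q [-0.4   0.56  1.74 -0.    0.85 -0.48]
t 5.725 tcp [ 531.1 -106.4  123.5] yaw 4.22 gap 13.9 F [ 0.3 -0.1 -2.9] M [-0.09  0.07  0.03] q [-0.4   0.56  1.74 -0.    0.85 -0.48]
t 5.775 tcp [ 531.1 -106.5  123.6] yaw 4.22 gap 13.9 F [ 0.5  0.1 -3.1] M [-0.14  0.05 -0.03] q [-0.4   0.56  1.74 -0.    0.85 -0.48]
n 7587 zmed 116.6
disc [ 531.1 -105.1] 45.1
1 707
-1 52
```

View pics/x2c.png

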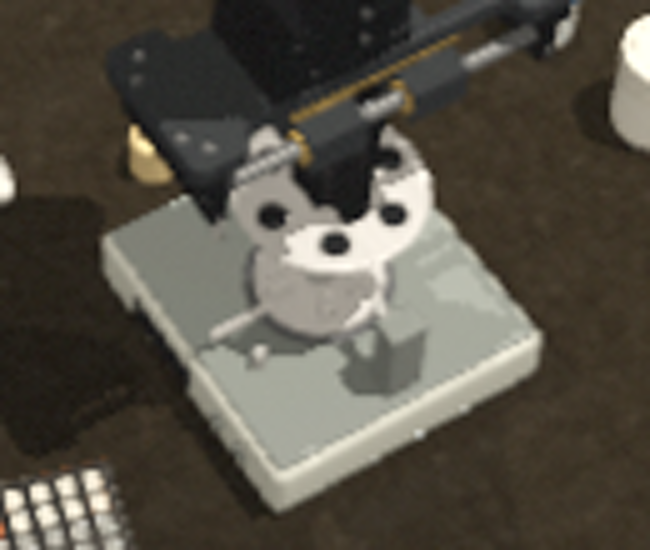

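The scene view shows the carousel held level above the hub at z≈90, clear of the posts. It's about 2.5 mm off the axis, so I'll correct that and lower it in small steps.

Call:
{"api": "arm_command", "payload": {"commands": [[1,[-0.0013,0.005,0.0025],[0,0,0]],[1,[-0.0013,0.015,0.0025],[0,0,0]],[1,[-0.0013,0.022,0.0025],[0,0,0]],[1,[-0.0013,0.026,0.0025],[0,0,0]],[1,[-0.0013,0.026,0.0025],[0,0,0]]]}}

```text
t: 6.4
tool_pos: [528.6, -103.7, 96.0]
eef_rot: [[0.997, -0.001, -0.073], [0.073, 0.0, 0.997], [-0.001, -1.0, 0.0]]
wrist_force: [0.6, 0.8, -2.4]
finger_gap: 13.8
```

```bash
python3 - <<'E'
from look import look
from disc import *
s=look("w5");W,b=fit(s,(529,-104),91)
E
```

```text
t 6.45 tcp [ 528.8 -103.7   96.3] yaw 4.21 gap 14.0 F [ 0.6  0.3 -2.7] M [-0.08  0.01 -0.06] q [-0.4   0.6   1.76 -0.    0.78 -0.47]
n 7645 zmed 89.1
disc [ 528.4 -102.4] 45.2
```

Call:
{"api": "arm_command", "payload": {"commands": [[1,[0,0.003,0],[0,0,0]],[1,[0,0.006,0],[0,0,0]],[1,[0,0.006,0],[0,0,0]]]}}

```text
t: 6.82
tool_pos: [528.6, -103.6, 90.3]
eef_rot: [[0.997, -0.0, -0.073], [0.073, 0.0, 0.997], [-0.0, -1.0, 0.0]]
wrist_force: [-1.4, 0.8, -3.2]
finger_gap: 14.1
```

Call:
{"api": "arm_command", "payload": {"commands": [[1,[0,0.002,0],[0,0,0]],[1,[0,0.004,0],[0,0,0]],[1,[0,0.004,0],[0,0,0]]]}}

```text
t: 7.2
tool_pos: [529.3, -104.1, 87.2]
eef_rot: [[0.997, 0.001, -0.073], [0.073, -0.001, 0.997], [0.001, -1.0, -0.001]]
wrist_force: [-0.9, -0.9, 2.8]
finger_gap: 13.8
```

At contact the origin is at about 54–55, below the 59 of unmeshed teeth, so it's meshed and on the noses. Pushing on gently.

Call:
{"api": "arm_command", "payload": {"commands": [[1,[0,0.001,0],[0,0,0]],[1,[0,0.002,0],[0,0,0]],[1,[0,0.003,0],[0,0,0]],[1,[0,0.003,0],[0,0,0]]]}}

```text
t: 7.7
tool_pos: [529.9, -103.9, 83.4]
eef_rot: [[0.997, 0.002, -0.073], [0.073, -0.001, 0.997], [0.002, -1.0, -0.001]]
wrist_force: [3.1, -0.3, -4.4]
finger_gap: 13.7
```

```bash
python3 - <<'E'
from look import look
from disc import *
s=look("w6");W,b=fit(s,(529,-104),80)
E
```

```text
t 7.75 tcp [ 529.8 -103.9   83.2] yaw 4.19 gap 13.4 F [ 3.1  0.4 -6.5] M [-0.15 -0.7   0.  ] q [-0.4   0.62  1.77  0.    0.75 -0.47]
n 7935 zmed 76.5
disc [ 530.2 -103.9] 51.8
```

It snapped past the noses (force now downward). There's a 3 N sideways reaction in +x, so I'll ease that way and continue down.

Call:
{"api": "arm_command", "payload": {"commands": [[1,[0.0008,0.001,0],[0,0,0]],[1,[0.0008,0.002,0],[0,0,0]],[1,[0.0008,0.003,0],[0,0,0]],[1,[0.0008,0.003,0],[0,0,0]]]}}

```text
t: 8.25
tool_pos: [528.7, -103.5, 80.1]
eef_rot: [[0.997, -0.002, -0.074], [0.074, 0.001, 0.997], [-0.002, -1.0, 0.001]]
wrist_force: [0.0, -2.0, -6.1]
finger_gap: 14.1
```

Call:
{"api": "arm_command", "payload": {"commands": [[1,[0,0.001,0],[0,0,0]],[1,[0,0.002,0],[0,0,0]],[1,[0,0.002,0],[0,0,0]]]}}

```text
t: 8.62
tool_pos: [529.1, -103.2, 79.0]
eef_rot: [[0.997, -0.001, -0.073], [0.073, 0.001, 0.997], [-0.001, -1.0, 0.001]]
wrist_force: [-2.1, 1.3, 2.6]
finger_gap: 13.7
```

Call:
{"api": "arm_command", "payload": {"commands": [[1,[-0.0003,0.0007,0],[0,0,0]],[1,[-0.0003,0.0015,0],[0,0,0]],[1,[-0.0003,0.0015,0],[0,0,0]]]}}

```text
t: 9.0
tool_pos: [529.1, -103.2, 79.0]
eef_rot: [[0.997, 0.0, -0.074], [0.074, 0.0, 0.997], [0.0, -1.0, 0.0]]
wrist_force: [-4.8, 2.3, 13.3]
finger_gap: 13.7
```

```bash
python3 - <<'E'
from look import look
from disc import *
s=look("w7");W,b=fit(s,(529,-104),73,46)
s=look("x3","scene");a=cv2.imread("pics/x3.png");cv2.imwrite("pics/x3c.png",cv2.resize(a[200:310,290:420],None,fx=5,fy=5,interpolation=cv2.INTER_CUBIC))
E
```

```text
t 9.05 tcp [ 529.1 -103.2   79. ] yaw 4.21 gap 13.8 F [-3.2  2.2 12.6] M [ 0.23  0.74 -0.  ] q [-0.4   0.63  1.77  0.    0.74 -0.47]
n 7503 zmed 72.2
disc [ 529.  -103.9] 45.9
t 9.1 tcp [ 529.1 -103.2   79. ] yaw 4.22 gap 13.5 F [-3.6  2.5 13.6] M [ 0.27  0.72 -0.04] q [-0.4   0.63  1.77  0.    0.74 -0.47]
```

View pics/x3c.png

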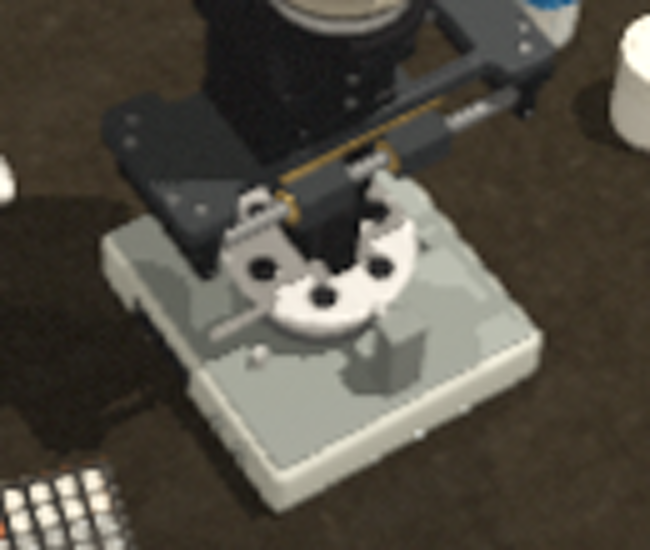

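The carousel is home: a hard stop at 13 N with TCP z 79.0, disc top at about 73, and 9 mm of travel since the noses. The picture shows the disc down with the noses over its edge. Now I'll unload and turn clockwise.

Call:
{"api": "arm_command", "payload": {"commands": [[1,[-0.0005,-0.0013,0],[0,0,0]],[1,[-0.0006,-0.0013,0],[0,6,0]],[1,[-0.0007,-0.0013,0.0001],[0,12,0]],[1,[-0.0008,-0.0013,0.0001],[0,18,0]],[1,[-0.0009,-0.0013,0.0002],[0,24,0]],[1,[-0.001,-0.0013,0.0002],[0,30,0]],[1,[-0.0011,-0.0013,0.0003],[0,35,0]],[1,[-0.0011,-0.0013,0.0003],[0,35,0]]]}}

```text
t: 10.1
tool_pos: [530.1, -104.0, 79.0]
eef_rot: [[0.859, 0.004, 0.511], [-0.511, -0.001, 0.859], [0.004, -1.0, 0.001]]
wrist_force: [1.6, 0.8, 3.7]
finger_gap: 13.6
```

```bash
python3 look.py w8
```

```text
t 10.15 tcp [ 530.1 -104.    79. ] yaw -30.72 gap 13.7 F [2.2 0.6 4.4] M [ 0.08 -0.3  -0.01] q [-0.4   0.63  1.77  0.    0.74  0.13]
```

Call:
{"api": "arm_command", "payload": {"commands": [[1,[0,0,0],[0,5,0]],[1,[0,0,0],[0,10,0]],[1,[0,0,0],[0,14,0]],[1,[0,0,0],[0,18,0]],[1,[0,0,0],[0,18,0]]]}}

```text
t: 10.78
tool_pos: [530.0, -104.0, 79.1]
eef_rot: [[0.66, 0.004, 0.751], [-0.751, -0.001, 0.66], [0.004, -1.0, 0.002]]
wrist_force: [3.4, 1.3, 4.3]
finger_gap: 13.9
```

```bash
python3 look.py w9
```

```text
t 10.825 tcp [ 530.  -104.    79.1] yaw -48.7 gap 14.2 F [4.3 0.7 4.4] M [ 0.02 -0.52  0.04] q [-0.4   0.63  1.77  0.    0.74  0.45]
```

Call:
{"api": "arm_command", "payload": {"commands": [[1,[0,0,0],[0,2,0]],[1,[0,0,0],[0,4,0]],[1,[0,0,0],[0,4,0]]]}}

```text
t: 11.2
tool_pos: [530.0, -104.1, 79.1]
eef_rot: [[0.605, 0.004, 0.796], [-0.796, -0.001, 0.605], [0.004, -1.0, 0.002]]
wrist_force: [3.6, 1.1, 5.3]
finger_gap: 14.0
```

```bash
python3 look.py w10
```

```text
t 11.25 tcp [ 530.  -104.1   79. ] yaw -52.76 gap 14.0 F [4.1 0.4 4.8] M [ 0.03 -0.62  0.02] q [-0.4   0.63  1.77  0.    0.74  0.52]
```

Call:
{"api": "arm_command", "payload": {"commands": [[1,[0,0,0],[0,2,0]],[1,[0,0,0],[0,4,0]],[1,[0,0,0],[0,4,0]]]}}

```text
t: 11.62
tool_pos: [530.1, -104.1, 79.0]
eef_rot: [[0.55, 0.004, 0.835], [-0.835, -0.002, 0.55], [0.004, -1.0, 0.002]]
wrist_force: [3.8, 0.9, 4.5]
finger_gap: 14.0
```

```bash
python3 - <<'E'
from look import look
from h import *
look("w11"); s=look("x4","scene");cv2.imwrite("pics/x4c.png",cv2.resize(s["img"][200:310,290:420,::-1],None,fx=5,fy=5,interpolation=cv2.INTER_CUBIC))
E
```

```text
t 11.675 tcp [ 530.  -104.1   79. ] yaw -56.64 gap 13.7 F [3.5 0.7 5.4] M [ 0.04 -0.63  0.51] q [-0.4   0.63  1.77 -0.    0.74  0.59]
t 11.725 tcp [ 530.1 -104.1   79. ] yaw -56.64 gap 13.6 F [4.2 1.9 5.3] M [ 0.08 -0.62  0.48] q [-0.4   0.63  1.77 -0.    0.74  0.59]
```

View pics/x4c.png

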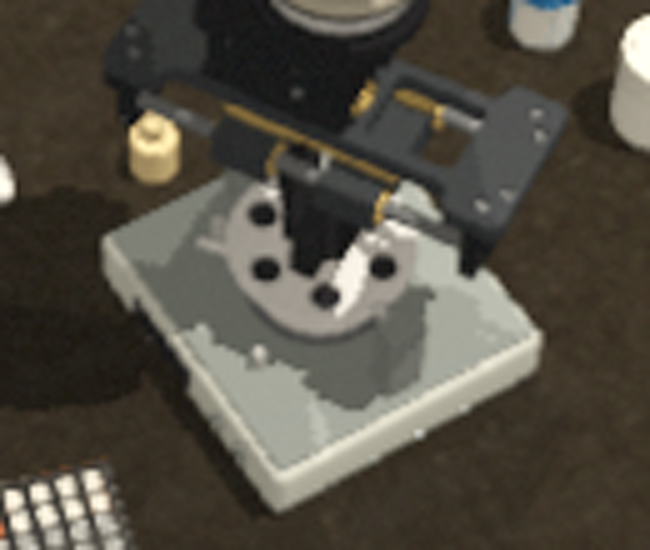

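The wrist moment jumped to 0.5 N m (friction is 0.14) after about 61° of turn. The pointer stands at the stop pin at (212,245). One more small nudge, then relieve the side load and open partly.

Call:
{"api": "arm_command", "payload": {"commands": [[1,[0,0,0],[0,1.5,0]],[1,[0.0004,0,0.0006],[0,1.5,0]],[1,[0.0004,0,0.0006],[0,1.5,0]]]}}

```text
t: 12.1
tool_pos: [530.1, -104.1, 79.0]
eef_rot: [[0.529, 0.003, 0.848], [-0.848, -0.002, 0.529], [0.003, -1.0, 0.001]]
wrist_force: [3.6, 0.5, 6.4]
finger_gap: 13.9
```

```bash
python3 look.py w12
```

```text
t 12.15 tcp [ 530.1 -104.1   79. ] yaw -58.04 gap 13.8 F [2.8 1.1 6.2] M [ 0.02 -0.39  0.74] q [-0.4   0.63  1.77 -0.    0.74  0.61]
```

Call:
{"api": "arm_command", "payload": {"commands": [[0.35,[0,0,0],[0,-0.5,0]],[0.35,[0,0,0],[0,-0.5,0]],[0.35,[0,0,0],[0,-0.5,0]],[0.35,[0,0,0],[0,-0.5,0]]]}}

```text
t: 12.65
tool_pos: [528.1, -103.2, 77.9]
eef_rot: [[0.533, -0.002, 0.846], [-0.846, 0.001, 0.533], [-0.001, -1.0, -0.001]]
wrist_force: [0.7, -0.1, 0.2]
finger_gap: 27.8
```

Released, with the forces at zero. Now straight up and away for a final look.

Call:
{"api": "arm_command", "payload": {"commands": [[0.35,[0,-0.01,0],[0,0,0]],[0.35,[0,-0.03,0],[0,0,0]],[0.35,[0,-0.07,0],[0,0,0]],[0.35,[0,-0.12,0],[0,0,0]],[0.35,[0,-0.15,-0.03],[0,0,0]],[0.35,[0,-0.15,-0.08],[0,0,0]],[0.35,[0,-0.15,-0.1],[0,0,0]],[0.35,[0,-0.15,-0.1],[0,0,0]]]}}

```text
t: 13.65
tool_pos: [443.3, -157.2, 229.1]
eef_rot: [[0.531, 0.001, 0.847], [-0.847, -0.0, 0.531], [0.0, -1.0, 0.0]]
wrist_force: [0.1, 0.4, 0.5]
finger_gap: 28.0
```

```bash
python3 - <<'E'
from look import look
from disc import *
s=look("w13");W,b=fit(s,(529,-104),73,50)
t=look("x5","scene");W=world(t);c=np.array([529.5,-103.2])
m=(abs(W[...,2]-102)<5)&(np.hypot(W[...,0]-c[0],W[...,1]-c[1])<30);p=W[m];print("bar top",m.sum(),p.mean(0).round(1) if len(p) else 0)
cv2.imwrite("pics/end.png",np.hstack([cv2.resize(s["img"][...,::-1],(480,300)),cv2.resize(t["img"][210:300,300:390,::-1],(300,300),interpolation=cv2.INTER_CUBIC)]))
E
```

```text
t 13.7 tcp [ 444.3 -157.   229.1] yaw -57.87 gap 28.4 F [0.4 0.6 0.2] M [-0.08  0.06 -0.02] q [-0.58  0.31  1.8   0.    1.03  0.43]
n 6130 zmed 72.3
disc [ 529. -104.] 49.9
t 13.75 tcp [ 444.8 -156.8  228.9] yaw -57.81 gap 28.2 F [ 0.8 -0.2  0.2] M [-0.05  0.11  0.05] q [-0.58  0.31  1.8   0.    1.03  0.43]
bar top 72 [ 521.7 -109.8  101.1]
```

View pics/end.png

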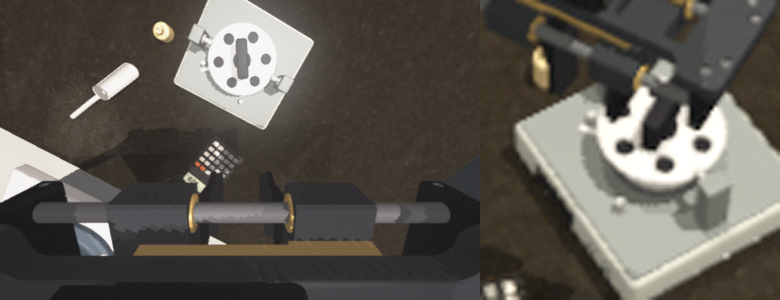

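```bash
python3 -c "
from cell import order;print(order.finish_job())"
```

```text
the job is handed in; nothing more can be done
None
```

The carousel is on the hub, meshed and fully home, and turned clockwise to the stop. I let go, moved the arm clear and handed the job in at about 14 s of the 42 s allowed.

- **Home:** The push ran about 9 mm past first contact with the catch noses. It ended on a hard stop at about 13 N, with the tool at z 79. After release the disc top reads about 72–73 mm, as it should (73).
- **At the stop:** After about 61° of turn (I expected about 60°, counting the play in the teeth), the resisting torque rose from near zero to 0.5 N m. A small extra nudge took it to 0.74 N m, well above the hub's 0.14 N m friction. The last picture shows the pointer by the clockwise stop pin, but I took no close crop of that contact.
- **Released:** The force readings are back to about zero, and the nearby bystanders in the final view look undisturbed.
- **Disagreements:** The top and wrist cameras disagreed by 2–4 mm on the carousel's position, so I aligned it to the hub using the wrist camera alone. The last two automatic fits were unusable: the disc circle came out at 49.9 mm radius instead of 45, and the bar top was partly hidden. I relied on the disc height and the picture instead.
- **Over budget:** I viewed 11 pictures, one more than the 10 allowed.

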